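# Bin the broken well plate through the sprung reject flap

### The arm

A 6-joint arm with a two-finger parallel gripper is mounted at the origin on a cart in front of the work surface, level with it; the furniture and walls round the work are solid. World frame = base frame: x ahead of the robot, y to its left, z up, the work surface at z = 0. Lengths are in m, angles in rad, forces in N, time in s.
With the tool pointing down it reaches from about 0.425 to 0.95 m from the base axis. Payload 3.5 kg.
Tool frame: the origin (TCP) lies at the very end of the fingers, on their centre line; the grasp point (between the pads) lies behind it (ctrl.grasp_offset is the z of the grasp point in the tool frame, in m); z points along the fingers, x is the direction in which the jaws open and shut, and the axes are right-handed (so a half turn about z gives the same grasp; the last joint's range is limited). The gripper opens to 85 mm and grips with 20 to 120 N. Pads are 22 mm wide; open, the fingers measure 114 mm over their backs; the gripper's body (76 mm by 85 mm) begins 54 mm behind the grasp point. The pads swing forward as they close: fully open they stand 13 mm farther back than shut.
Start: joints at [-1.401, 0.286, 1.577, -0, 1.279, -0.15], TCP at [0.212, -0.641, 0.231] pointing down, gripper open.
Joint ranges: [-2.77, 2.77], [-0.9, 2.22], [0.21, 2.48], [-1.53, 4.67], [0.24, 2.81], [-2.84, 2.84]. Speed limits (rad/s): [2.79, 2.79, 3.14, 3.14, 3.14, 3.14].

### API

Orientations are given as a unit quaternion [x, y, z, w].
In Python, from plant import ctrl gives the robot as it stands.
- The arm moves only by the shell command python3 -m jog 'ROWS' [FORCE]. ROWS is JSON, a list of rows, each an object with "grip": the closure, from 0 (fully open) to 1 (shut); "xyz": the shift along the tool's x, y, z in m, a list of three; "dr": the turn, a rotation vector about the tool's x, y, z in rad, a list of three. A call has 1 to 12 rows; each row is the pose to reach, as a shift and turn from the pose commanded when the call began, along the tool's axes at that moment; what a row does not reach only later rows make up. A row lasts 1/12 s, in which the tool goes at most 41.7 mm and 7.16 degrees, less where a joint would pass 70% of its speed; a pose out of reach is approached as far as the arm can. A call with a gripper value outside its range is refused whole. The fingers move at their own pace and stop on an object; FORCE is the grip in N (left out, the last holds). Time passes only in rows, so rows that repeat a pose let the fingers close. It gives the time, the measured TCP pose, the force and the opening at its end, in the units of the state.
- ctrl.get_state(): the state, without advancing time (a new reading comes with each control period).
- ctrl.read_camera(name): name is "scene" or "side" or "wrist"; returns the picture (384x512x3 uint8, red, green, blue); there is no depth.
- ctrl.get_calibration(name): a dict with "mtx" (3x3 intrinsics, pixels), "k1" (the pictures are not rectified: a ray, as slopes to the right and down, at radius r is drawn at 1 + k1 r^2 times it, then the intrinsics apply), "R" (3x3) and "t" (3): a world point X has camera coordinates R X + t; the wrist camera has in their place "hand_eye" (4x4, takes a point from camera to tool coordinates, whose origin is the TCP and whose axes are the tool frame's). Camera axes: x right, y down, z forward; pixel columns grow to the right and rows downward; lengths in m; the calibration is good to about 2 mm. A picture is of the moment at which its call begins: read the wrist's pose just before it. get_calibration takes no time and is no camera call.
- ctrl.sign_off(): hands the job in, once; it reports no verdict.
The state is a dict: "time": time; "qpos": joint angles; "dq": joint speeds; "joint_efforts": joint torques, N m; "eef_pos": TCP position; "tcp_rot": TCP orientation; "contact_force": force on the tool from outside, world axes, zero at the start; "wrist_torque": the same for the moment, N m; "opening": opening from 0.0 (shut) to 1.0 (fully open).
Only numpy, scipy, OpenCV 4.12 (cv2) and the standard library are available. Lean on these libraries where they do the work, as an engineer would, in place of code of your own. Each camera call takes 0.05 s, during which the arm holds its last target.

### The job

One of the three white well plates has a corner snapped off: throw it away in the reject bin. Stand the steel weight on the bin's press plate so that it holds the sprung flap open by itself, drop the broken plate through the slot, and then stand the weight back upright on the worktop so that the flap springs shut. Leave the two whole plates, the vial and the jar where they are.

Things in the scene. Friction and masses are not known exactly. Their poses are not given: they have to be found in the camera images.
- reject_bin: Grey sheet-metal reject bin fixed on the worktop, 280 (its x) x 130 (its y) x 170 mm high. Origin: centre of its underside; z up, its x axis along the long side. The slot is in its top towards -x, the press plate above its top towards +x. The inside below the slot (145 x 120 mm) is the hidden bin.
- slot_center (a point): Centre of the drop slot, at the level of the bin's top (170 mm above the worktop; a steel bezel stands 2 mm higher round it). Slot opening 130 mm along the bin's x by 90 mm along its y; axes as the bin's. Closed by the steel flap, which is hinged on the +y long side and swings down into the bin.
- flap (a joint): Flap angle in rad: 0 = shut (level), 1.5 = fully open (hanging down inside). Linked to the press plate: it opens in proportion to the plate's travel. Its spring is too strong for a well plate lying on it to open it.
- press_top (a point): Centre of the upper face of the press plate, a level 90 x 90 mm steel plate with a 3 mm wide, 4 mm high rim. Free: 214 mm above the worktop. Pressed straight down 35 mm to its stop, it opens the flap fully; this takes about 6 N at the end and it springs back up when freed. It is 140 mm from the slot's centre along the bin's +x.
- weight_center (a point): Half-way up (46.5 mm above its foot) the steel weight: upright cylinder of 44 mm diameter and 66 mm height with a 30 mm knob above it, 93 mm high in all, about 0.8 kg (heavy enough to hold the press plate fully down). z is its upright axis.
- broken_plate_center (a point): Centre, half-way up, of the broken well plate: 96 (x) x 60 (y) x 26 mm (z up), about 60 g, white with small wells on top; its +x +y corner is missing (30 x 30 mm), so grip it across its 60 mm width at the middle.
- sound_plate_1_center (a point): Centre, half-way up, of a whole well plate, 96 (x) x 60 (y) x 26 mm. To be left where it is.
- sound_plate_2_center (a point): Centre, half-way up, of another whole well plate, same size. To be left where it is.
- vial: Small capped vial, 30 mm diameter, 58 mm high, standing among the plates; origin at its foot. To be left where it is.
- jar: Squat jar with a lid, 64 mm diameter, 75 mm high; origin at its foot. To be left where it is.
Not all that is in view belongs to the job. Of the things shaped like the part that bears weight_center, the bare steel one is meant.

How it is judged:
By the outcome, as a careful person would: the job done as asked, in the order asked, and still so for the second after the job is handed in, with the robot touching nothing.
It also fails if it takes over 72 s, if anything falls off the work surface, if the arm or the gripper's body presses on something with over 40 N, if the wrist force passes 120 N, or if a joint passes its speed limit or range.

## Working session

There is one attempt and no reset: what is moved stays moved. The work goes in short steps, Python scripts to look and compute and a shell command to move; the robot and the scene stay as the last step left them, time stands still between calls to the robot, and variables do not carry over. Pictures are saved under pics/ and viewed, and the job is handed in when it is done.

```bash
ls; mkdir -p pics; python3 - <<'E'
from plant import ctrl
import cv2
print(ctrl.get_state()); print(ctrl.grasp_offset)
for n in ["scene","side","wrist"]:
    im=ctrl.read_camera(n); cv2.imwrite(f"pics/{n}0.png",cv2.cvtColor(im,cv2.COLOR_RGB2BGR))
    print(n,ctrl.get_calibration(n))
E
```

```text
pics
{'time': 0.0, 'qpos': array([-1.40102060e+00,  2.87207211e-01,  1.57819778e+00,  2.72683191e-05,
        1.27861793e+00, -1.49972479e-01]), 'dq': array([ 0.00064535,  0.00059302,  0.00020933,  0.00103622, -0.00029675,
        0.00106043]), 'joint_efforts': array([ 2.91317629e-04, -4.05983162e+01, -2.92624372e+01, -1.43152988e-04,
        5.88412397e-03,  2.17696368e-05]), 'eef_pos': array([ 0.21210862, -0.64010254,  0.22990825]), 'tcp_rot': array([ 0.81065347, -0.58552495, -0.00085856, -0.00086   ]), 'contact_force': array([-0.42930885,  1.23517097,  0.6548201 ]), 'wrist_torque': array([-0.0844891 , -0.04099813,  0.04103857]), 'opening': 0.9984477007674497}
-0.0187
scene {'mtx': array([[493.58524625,   0.        , 248.12877743],
       [  0.        , 493.58524625, 187.99714971],
       [  0.        ,   0.        ,   1.        ]]), 'k1': -0.1993825010205177, 'R': array([[-0.80683334, -0.5907537 , -0.00547956],
       [-0.39284069,  0.54341111, -0.74187637],
       [ 0.44124387, -0.596418  , -0.67051429]]), 't': array([0.49049394, 0.3347698 , 1.09112504])}
side {'mtx': array([[372
[... 223 characters left out ...]
,
       [-0.07639879,  0.43203313, -0.89861593],
       [ 0.10088752, -0.89327506, -0.43804265]]), 't': array([0.58751068, 0.1441087 , 0.91068086])}
wrist {'mtx': array([[289.99190375,   0.        , 254.95955457],
       [  0.        , 289.99190375, 191.51515845],
       [  0.        ,   0.        ,   1.        ]]), 'k1': -0.03504148117254275, 'hand_eye': array([[ 9.99999971e-01,  1.95187458e-04, -1.38794390e-04,
         3.62447623e-04],
       [-1.51492296e-04,  9.64339201e-01,  2.64669382e-01,
        -6.76884279e-02],
       [ 1.85505015e-04, -2.64669353e-01,  9.64339203e-01,
        -1.42567108e-01],
       [ 0.00000000e+00,  0.00000000e+00,  0.00000000e+00,
         1.00000000e+00]])}
```

View pics/scene0.png

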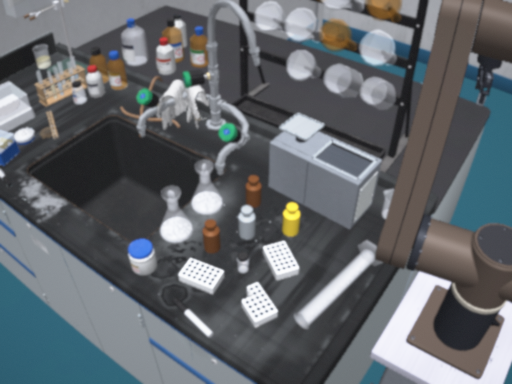

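View pics/side0.png

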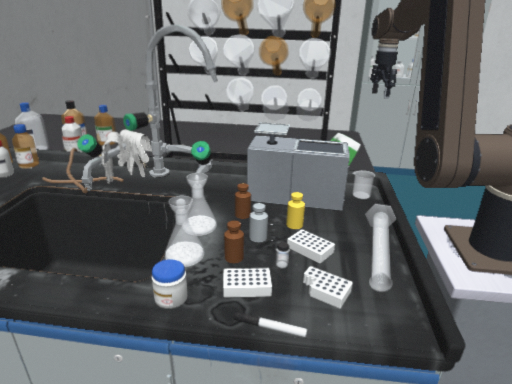

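View pics/wrist0.png

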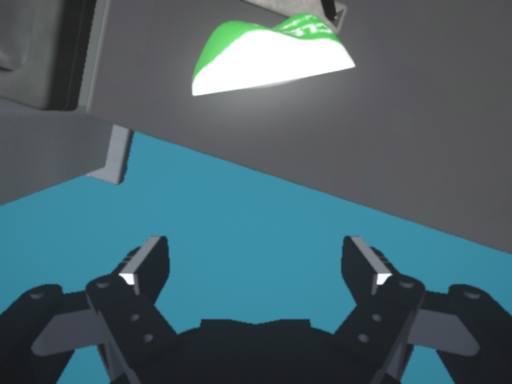

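```bash
python3 - <<'E'
import cv2
a=cv2.imread('pics/scene0.png'); cv2.imwrite('pics/scene0c.png',cv2.resize(a[165:335,120:320],None,fx=4,fy=3.5,interpolation=cv2.INTER_CUBIC)[:600])
cv2.imwrite('pics/scene0b.png',cv2.resize(a[100:250,230:400],None,fx=4,fy=4,interpolation=cv2.INTER_CUBIC))
a=cv2.imread('pics/side0.png'); cv2.imwrite('pics/side0c.png',cv2.resize(a[170:320,210:370],None,fx=4,fy=4,interpolation=cv2.INTER_CUBIC))
cv2.imwrite('pics/side0b.png',cv2.resize(a[110:220,230:370],None,fx=5,fy=5,interpolation=cv2.INTER_CUBIC))
E
```

```text
(no output)
```

View pics/scene0c.png

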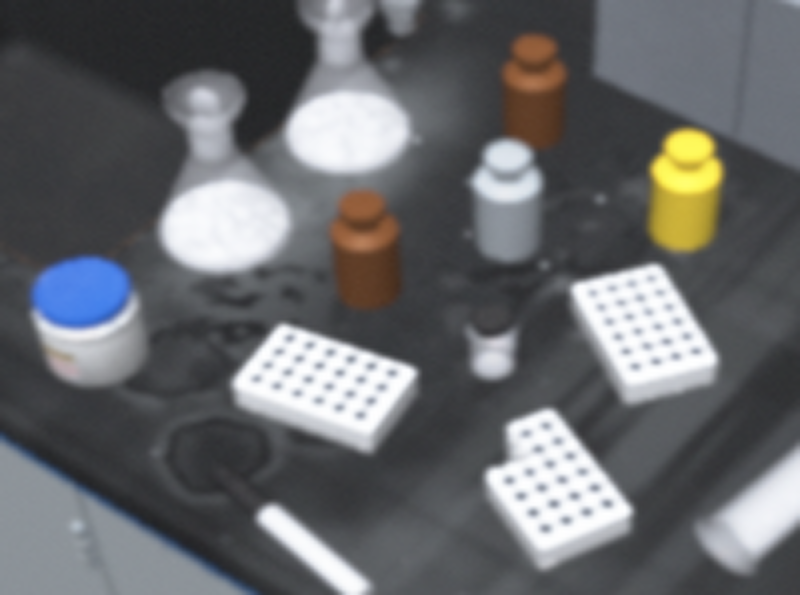

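View pics/side0c.png

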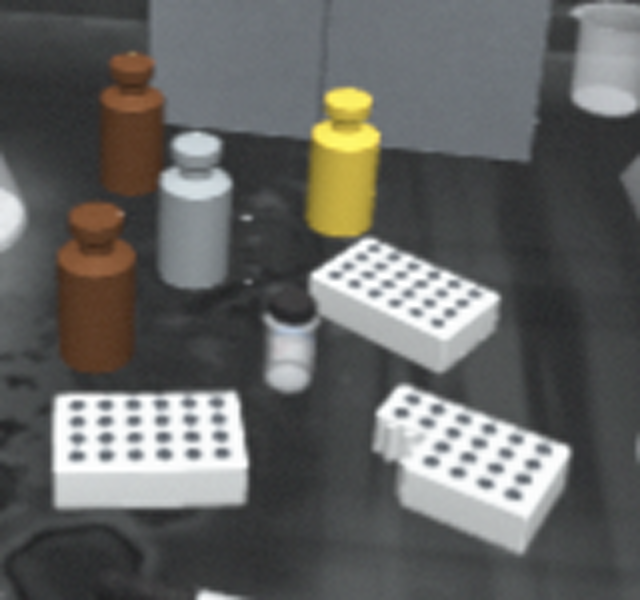

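View pics/scene0b.png

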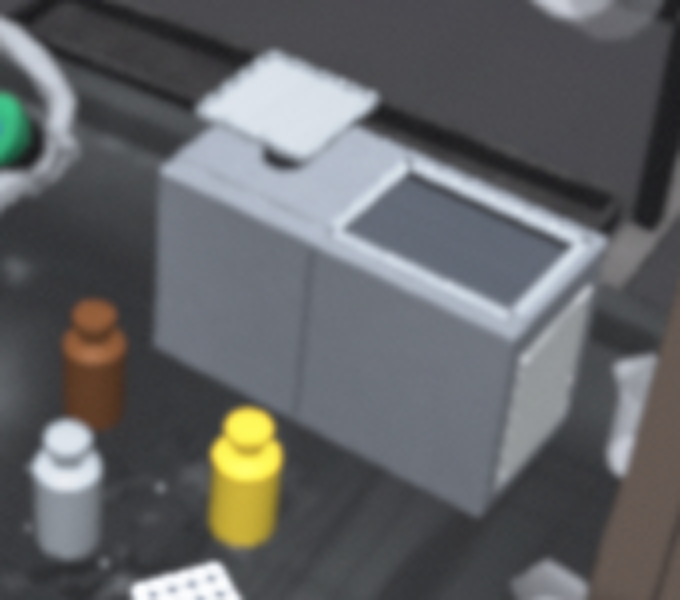

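View pics/side0b.png

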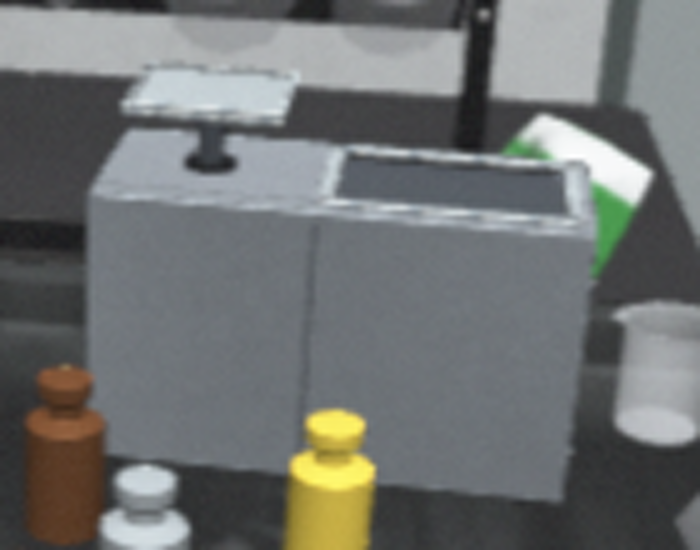

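```bash
cat > h.py <<'E'
import numpy as np, cv2
from plant import ctrl
from scipy.spatial.transform import Rotation as Ro
from scipy.optimize import least_squares
def cam(n,st=None):
    c=ctrl.get_calibration(n)
    if n=="wrist":
        T=np.eye(4);T[:3,:3]=Ro.from_quat(st["tcp_rot"]).as_matrix();T[:3,3]=st["eef_pos"]
        W=T@c["hand_eye"]; R=W[:3,:3].T; t=-R@W[:3,3]
        return c["mtx"],c["k1"],R,t
    return c["mtx"],c["k1"],c["R"],c["t"]
def proj(C,X):
    K,k1,R,t=C; p=np.atleast_2d(X)@R.T+t; s=p[:,:2]/p[:,2:]; s=s*(1+k1*(s**2).sum(1,keepdims=True))
    return s*[K[0,0],K[1,1]]+[K[0,2],K[1,2]]
def onz(C,uv,z):
    K,k1,R,t=C; d=cv2.undistortPoints(np.array(uv,float).reshape(-1,1,2),K,np.array([k1,0,0,0.])).reshape(-1,2)
    d=np.c_[d,np.ones(len(d))]@R; o=-R.T@t
    return o+d*((z-o[2])/d[:,2])[:,None]
def tri(obs):
    x=least_squares(lambda X:np.concatenate([(proj(C,X)-uv).ravel() for C,uv in obs]),np.array([.5,-.3,.1]))
    return x.x,x.fun
S=cam("scene");D=cam("side")
def sc(p): return [(120+u/4,165+v/3.5) for u,v in p]
def dc(p): return [(210+u/4,170+v/4) for u,v in p]
def sb(p): return [(230+u/4,100+v/4) for u,v in p]
def db(p): return [(230+u/5,110+v/5) for u,v in p]
def snap(n,name):
    st=ctrl.get_state(); im=ctrl.read_camera(n); cv2.imwrite(f"pics/{name}.png",cv2.cvtColor(im,cv2.COLOR_RGB2BGR)); return st
E
python3 - <<'E'
from h import *
np.set_printoptions(precision=4,suppress=True)
print("broken", onz(S,sc([(552,409),(632,510),(540,550)]),.026)[:,:2], onz(D,dc([(405,385),(569,449),(522,517)]),.026)[:,:2])
print("s1",onz(S,sc([(572,286),(657,264),(717,356),(628,382)]),.026)[:,:2],onz(D,dc([(368,238),(498,298),(440,343),(312,280)]),.026)[:,:2])
print("s2",onz(S,sc([(284,325),(416,372),(370,436),(234,380)]),.026)[:,:2],onz(D,dc([(57,396),(238,392),(246,472),(55,470)]),.026)[:,:2])
print("weight knob top",onz(S,sc([(508,151)]),.093),onz(D,dc([(196,145)]),.093))
print("weight foot",onz(S,sc([(508,245)]),.0),onz(D,dc([(195,265)]),.0))
print("yellow",onz(S,sc([(690,143)]),.093),onz(D,dc([(349,102)]),.093))
print("brown",onz(S,sc([(363,206)]),.093),onz(D,dc([(95,219)]),.093))
print("brown2",onz(S,sc([(535,49)]),.093),onz(D,dc([(131,66)]),.093))
print("vial",onz(S,sc([(492,318)]),.058),onz(D,dc([(292,303)]),.058))
# press corners: left, back, right, front
print("press",onz(S,sb([(197,104),(273,52),(380,98),(303,158)]),.218),onz(D,db([(122,108),(147,68),(299,72),(284,121)]),.218))
print("bezel",onz(S,sb([(332,229),(407,161),(606,239),(512,326)]),.172),onz(D,db([(320,205),(342,150),(577,163),(578,219)]),.172))
print("bin bottom",onz(S,sb([(155,348),(480,515)]),0),onz(D,db([(90,457),(562,500)]),0))
E
```

```text
broken [[0.4575 0.1651]
 [0.3723 0.2058]
 [0.3971 0.2616]] [[0.4552 0.1667]
 [0.3726 0.2075]
 [0.4001 0.2618]]
s1 [[0.512  0.0663]
 [0.4797 0.0164]
 [0.4016 0.0677]
 [0.4335 0.119 ]] [[0.4775 0.0191]
 [0.4004 0.0742]
 [0.4355 0.1251]
 [0.5098 0.0724]]
s2 [[0.637  0.2034]
 [0.5435 0.1878]
 [0.5314 0.2474]
 [0.6289 0.2597]] [[0.6368 0.2049]
 [0.5432 0.1866]
 [0.5332 0.2493]
 [0.626  0.2622]]
weight knob top [[0.5879 0.0313 0.093 ]] [[0.5851 0.0398 0.093 ]]
weight foot [[ 0.5835  0.0385 -0.    ]] [[0.5847 0.027  0.    ]]
yellow [[ 0.4975 -0.0444  0.093 ]] [[ 0.4956 -0.0346  0.093 ]]
brown [[0.628  0.1295 0.093 ]] [[0.6292 0.1343 0.093 ]]
brown2 [[ 0.6405 -0.0715  0.093 ]] [[ 0.6411 -0.0636  0.093 ]]
vial [[0.5189 0.1421 0.058 ]] [[0.5189 0.1461 0.058 ]]
press [[ 0.6282 -0.1717  0.218 ]
 [ 0.6202 -0.2561  0.218 ]
 [ 0.5317 -0.2514  0.218 ]
 [ 0.5387 -0.1613  0.218 ]] [[ 0.6245 -0.1543  0.218 ]
 [ 0.6206 -0.2372  0.218 ]
 [ 0.5322 -0.2478  0.218 ]
 [ 0.5357 -0.1485  0.218 ]]
bezel [[ 0.512  -0.1605  0.172 ]
 [ 0.5083 -0.2565  0.172 ]
 [ 0.3585 -0.26    0.172 ]
 [ 0.3704 -0.1434  0.172 ]] [[ 0.5133 -0.1479  0.172 ]
 [ 0.5037 -0.2484  0.172 ]
 [ 0.3652 -0.2522  0.172 ]
 [ 0.3734 -0.153   0.172 ]]
bin bottom [[ 0.6453 -0.155   0.    ]
 [ 0.3677 -0.1446  0.    ]] [[ 0.6397 -0.1586  0.    ]
 [ 0.361  -0.1517  0.    ]]
```

```bash
cat >> h.py <<'E'
def go(x,y,z,yaw_deg):
    """print tool-frame shift and dr for target (tool down, tool-x at yaw)"""
    st=ctrl.get_state(); R=Ro.from_quat(st["tcp_rot"]); a=np.radians(yaw_deg)
    xt=np.array([np.cos(a),np.sin(a),0]); zt=np.array([0,0,-1.]); T=Ro.from_matrix(np.c_[xt,np.cross(zt,xt),zt])
    d=R.inv().apply(np.array([x,y,z])-st["eef_pos"]); r=(R.inv()*T).as_rotvec()
    print("t",round(st["time"],2),"eef",st["eef_pos"].round(4),"shift",d.round(4),"dr",r.round(3),"dist",np.linalg.norm(d).round(3),"F",st["contact_force"].round(1),"open",round(st["opening"],3))
E
python3 -c "
from h import *
go(.212,-.64,.36,-90)
go(.5,-.2,.36,-90)"
```

```text
t 0.15 eef [ 0.2122 -0.6402  0.2302] shift [-0.0005  0.     -0.1298] dr [-0.     0.002  0.32 ] dist 0.13 F [0.3 0.2 0.5] open 0.998
t 0.15 eef [ 0.2122 -0.6402  0.2302] shift [-0.3277 -0.4117 -0.129 ] dr [-0.     0.002  0.32 ] dist 0.542 F [0.3 0.2 0.5] open 0.998
```

```bash
python3 -m jog '[{"grip":0,"xyz":[0,0,-0.04],"dr":[0,0,0.1]},{"grip":0,"xyz":[0,0,-0.08],"dr":[0,0,0.2]},{"grip":0,"xyz":[-0.02,-0.025,-0.11],"dr":[0,0,0.32]},{"grip":0,"xyz":[-0.046,-0.058,-0.129],"dr":[0,0,0.32]},{"grip":0,"xyz":[-0.071,-0.09,-0.129],"dr":[0,0,0.32]},{"grip":0,"xyz":[-0.096,-0.122,-0.129],"dr":[0,0,0.32]},{"grip":0,"xyz":[-0.121,-0.154,-0.129],"dr":[0,0,0.32]},{"grip":0,"xyz":[-0.328,-0.412,-0.129],"dr":[0,0,0.32]},{"grip":0,"xyz":[-0.328,-0.412,-0.129],"dr":[0,0,0.32]},{"grip":0,"xyz":[-0.328,-0.412,-0.129],"dr":[0,0,0.32]},{"grip":0,"xyz":[-0.328,-0.412,-0.129],"dr":[0,0,0.32]},{"grip":0,"xyz":[-0.328,-0.412,-0.129],"dr":[0,0,0.32]}]'; python3 -c "
from h import *
go(.5,-.2,.36,-90)
go(.585,.035,.30,-90)"
```

```text
time: 1.15
eef_pos: [0.4327, -0.303, 0.3601]
tcp_rot: [-0.707, 0.707, 0.0, 0.0]
contact_force: [1.8, -0.2, 1.3]
opening: 0.999
t 1.15 eef [ 0.4327 -0.303   0.3601] shift [-1.03e-01 -6.73e-02  1.00e-04] dr [ 0.     0.    -0.001] dist 0.123 F [ 1.8 -0.2  1.3] open 0.999
t 1.15 eef [ 0.4327 -0.303   0.3601] shift [-0.338  -0.1522  0.0601] dr [ 0.     0.    -0.001] dist 0.376 F [ 1.8 -0.2  1.3] open 0.999
```

```bash
python3 -m jog '[{"grip":0,"xyz":[-0.09,-0.067,0],"dr":[0,0,0]},{"grip":0,"xyz":[-0.09,-0.067,0],"dr":[0,0,0]},{"grip":0,"xyz":[-0.09,-0.067,0],"dr":[0,0,0]},{"grip":0,"xyz":[-0.09,-0.067,0],"dr":[0,0,0]},{"grip":0,"xyz":[-0.09,-0.067,0],"dr":[0,0,0]}]'; python3 -c "
from h import *
s=snap('wrist','w1');np.save('w1.npy',np.r_[s['eef_pos'],s['tcp_rot']]);print(s['dq'].round(3))
go(.585,.035,.30,-90)"
```

```text
time: 1.57
eef_pos: [0.4996, -0.2136, 0.3599]
tcp_rot: [0.708, -0.706, -0.0, 0.0]
contact_force: [-1.0, -0.4, -0.1]
opening: 1.003
[-0.049 -0.003  0.003 -0.009  0.    -0.005]
t 1.62 eef [ 0.4991 -0.2146  0.3599] shift [-0.2496 -0.0863  0.0598] dr [ 0.001 -0.     0.001] dist 0.271 F [-0.2 -0.5  0.2] open 0.999
```

View pics/w1.png

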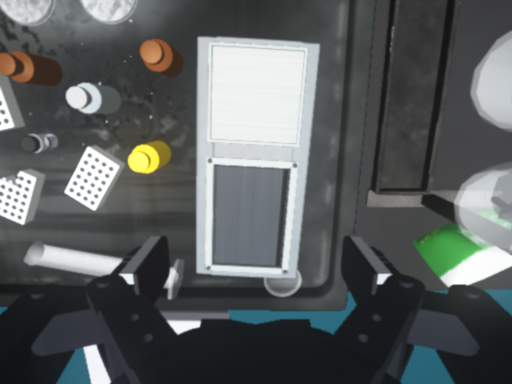

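```bash
python3 - <<'E'
import cv2
a=cv2.imread('pics/w1.png'); cv2.imwrite('pics/w1a.png',cv2.resize(a[25:165,190:330],None,fx=4,fy=4,interpolation=cv2.INTER_CUBIC))
cv2.imwrite('pics/w1b.png',cv2.resize(a[145:285,190:330],None,fx=4,fy=4,interpolation=cv2.INTER_CUBIC))
cv2.imwrite('pics/w1c.png',cv2.resize(a[30:230,0:180],None,fx=3,fy=3,interpolation=cv2.INTER_CUBIC))
E
```

```text
(no output)
```

View pics/w1a.png

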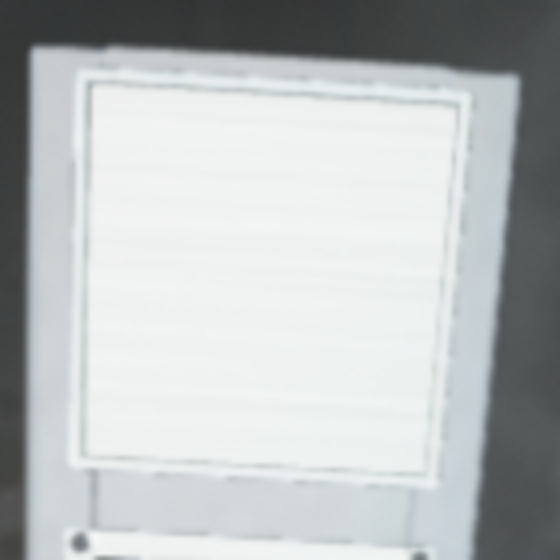

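View pics/w1b.png

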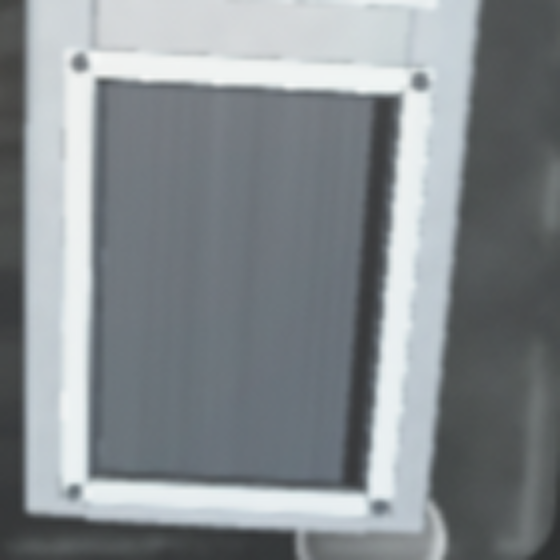

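View pics/w1c.png

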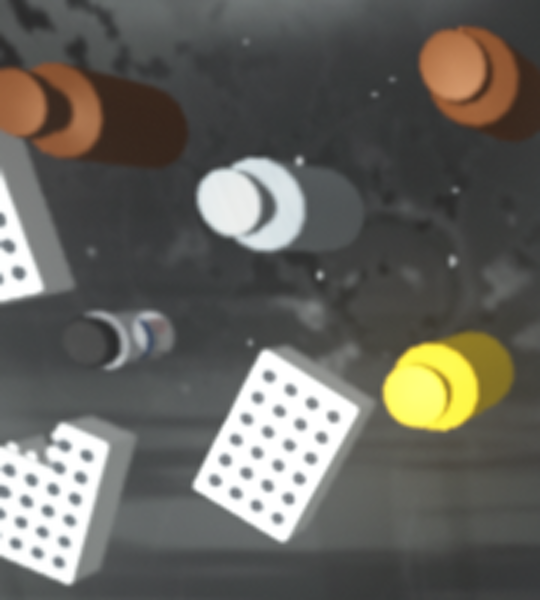

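```bash
python3 - <<'E'
from h import *
np.set_printoptions(precision=4,suppress=True)
w=np.load('w1.npy'); 
w[:3]=(w[:3]*.3+np.array([.4991,-.2146,.3599])*.7) if 0 else w[:3]
C=cam("wrist",{"eef_pos":w[:3],"tcp_rot":w[3:]})
f=lambda P,o,s:[(o[0]+u/s,o[1]+v/s) for u,v in P]
P=onz(C,f([(80,71),(471,92),(438,485),(72,465)],(190,25),4),.218);print("press",P,P.mean(0))
B=onz(C,f([(97,78),(402,95),(368,492),(90,478)],(190,145),4),.172);print("slot opening",B,B.mean(0))
H=onz(C,f([(80,62),(421,80),(380,507),(73,491)],(190,145),4),.172);print("screws",H.mean(0))
print("weight knob top",onz(C,f([(230,203)],(0,30),3),.093), "shoulder",onz(C,f([(260,203)],(0,30),3),.066),"foot",onz(C,f([(318,208)],(0,30),3),0))
d=P[0]-P[3]+P[1]-P[2];print(np.degrees(np.arctan2(d[1],d[0])))
d=B[0]-B[3]+B[1]-B[2];print(np.degrees(np.arctan2(d[1],d[0])))
E
```

```text
press [[ 0.6278 -0.1728  0.218 ]
 [ 0.6238 -0.2609  0.218 ]
 [ 0.5352 -0.2571  0.218 ]
 [ 0.5397 -0.1678  0.218 ]] [ 0.5816 -0.2147  0.218 ]
slot opening [[ 0.5086 -0.1667  0.172 ]
 [ 0.504  -0.2548  0.172 ]
 [ 0.3752 -0.2486  0.172 ]
 [ 0.3798 -0.1599  0.172 ]] [ 0.4419 -0.2075  0.172 ]
screws [ 0.4416 -0.2072  0.172 ]
weight knob top [[0.5869 0.0304 0.093 ]] shoulder [[0.5881 0.0315 0.066 ]] foot [[0.5882 0.0359 0.    ]]
-2.8602228493377333
-2.8612039589284297
```

```bash
python3 -c "
from h import *
go(.587,.033,.26,-90)"; python3 -m jog '[{"grip":0,"xyz":[-0.248,-0.088,0.02],"dr":[0,0,0]},{"grip":0,"xyz":[-0.248,-0.088,0.04],"dr":[0,0,0]},{"grip":0,"xyz":[-0.248,-0.088,0.06],"dr":[0,0,0]},{"grip":0,"xyz":[-0.248,-0.088,0.1],"dr":[0,0,0]},{"grip":0,"xyz":[-0.248,-0.088,0.1],"dr":[0,0,0]},{"grip":0,"xyz":[-0.248,-0.088,0.1],"dr":[0,0,0]},{"grip":0,"xyz":[-0.248,-0.088,0.1],"dr":[0,0,0]},{"grip":0,"xyz":[-0.248,-0.088,0.1],"dr":[0,0,0]},{"grip":0,"xyz":[-0.248,-0.088,0.1],"dr":[0,0,0]},{"grip":0,"xyz":[-0.248,-0.088,0.1],"dr":[0,0,0]}]';python3 -c "
from h import *
s=snap('wrist','w2');np.save('w2.npy',np.r_[s['eef_pos'],s['tcp_rot']]);print(s['dq'].round(3))
go(.587,.033,.14,-90)"
```

```text
t 1.62 eef [ 0.4991 -0.2146  0.3599] shift [-0.2476 -0.0883  0.0998] dr [ 0.001 -0.     0.001] dist 0.281 F [-0.2 -0.5  0.2] open 0.999
time: 2.45
eef_pos: [0.5873, 0.0315, 0.2605]
tcp_rot: [-0.707, 0.708, -0.0, -0.0]
contact_force: [-0.3, -1.3, 0.6]
opening: 0.997
[-0.017 -0.02  -0.014  0.    -0.     0.003]
t 2.5 eef [0.5875 0.0312 0.2613] shift [-0.0019  0.0007  0.1213] dr [-0.001 -0.001 -0.002] dist 0.121 F [0.4 0.1 0.6] open 0.998
```

View pics/w2.png

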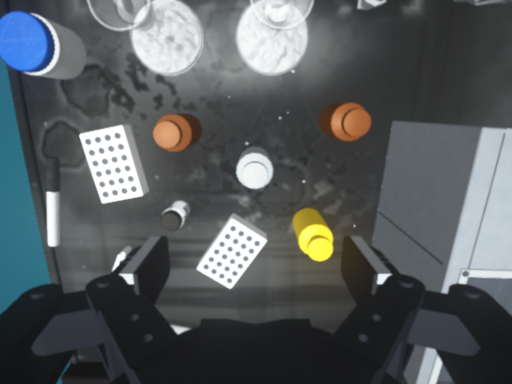

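```bash
python3 - <<'E'
from h import *
a=cv2.imread('pics/w2.png'); cv2.imwrite('pics/w2a.png',cv2.resize(a[135:205,205:305],None,fx=6,fy=6,interpolation=cv2.INTER_CUBIC))
E
```

```text
(no output)
```

View pics/w2a.png

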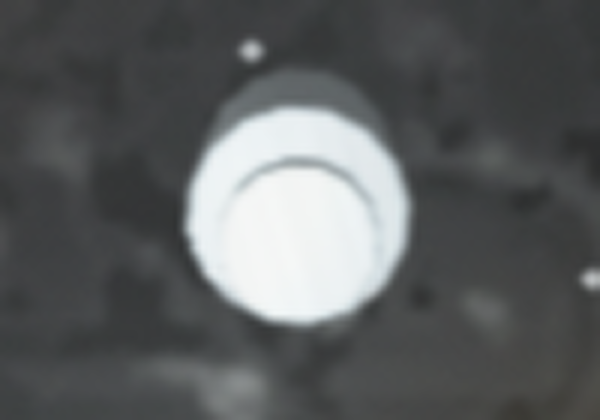

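```bash
python3 - <<'E'
from h import *
w=np.load('w2.npy'); C=cam("wrist",{"eef_pos":w[:3],"tcp_rot":w[3:]})
print(onz(C,[(205+300/6,135+243/6)],.093),onz(C,[(205+299/6,135+214/6)],.066))
go(.588,.031,.028,-90)
E
```

```text
[[0.5880866 0.0312609 0.093    ]] [[0.58809531 0.0314413  0.066     ]]
t 2.5 eef [0.5875 0.0312 0.2613] shift [-0.000e+00 -1.000e-04  2.333e-01] dr [-0.001 -0.001 -0.002] dist 0.233 F [0.4 0.1 0.6] open 0.998
```

```bash
python3 -m jog '[{"grip":0,"xyz":[0,0,0.04],"dr":[0,0,0]},{"grip":0,"xyz":[0,0,0.08],"dr":[0,0,0]},{"grip":0,"xyz":[0,0,0.12],"dr":[0,0,0]},{"grip":0,"xyz":[0,0,0.16],"dr":[0,0,0]},{"grip":0,"xyz":[0,0,0.195],"dr":[0,0,0]},{"grip":0,"xyz":[0,0,0.22],"dr":[0,0,0]},{"grip":0,"xyz":[0,0,0.233],"dr":[0,0,0]},{"grip":0,"xyz":[0,0,0.233],"dr":[0,0,0]},{"grip":0.5,"xyz":[0,0,0.233],"dr":[0,0,0]},{"grip":1,"xyz":[0,0,0.233],"dr":[0,0,0]},{"grip":1,"xyz":[0,0,0.233],"dr":[0,0,0]},{"grip":1,"xyz":[0,0,0.233],"dr":[0,0,0]}]' 80; python3 -m jog '[{"grip":1,"xyz":[0,0,0],"dr":[0,0,0]},{"grip":1,"xyz":[0,0,0],"dr":[0,0,0]},{"grip":1,"xyz":[0,0,0],"dr":[0,0,0]},{"grip":1,"xyz":[0,0,0],"dr":[0,0,0]}]';python3 -c "
from h import *
go(.588,.031,.028,-90)"
```

```text
time: 3.5
eef_pos: [0.5894, 0.0323, 0.0304]
tcp_rot: [0.707, -0.707, 0.002, -0.001]
contact_force: [0.4, -0.7, 0.4]
opening: 0.494
time: 3.83
eef_pos: [0.5894, 0.0323, 0.0303]
tcp_rot: [0.707, -0.707, 0.002, -0.001]
contact_force: [-0.5, -2.8, 7.1]
opening: 0.494
t 3.83 eef [0.5894 0.0323 0.0303] shift [0.0013 0.0014 0.0023] dr [-0.005 -0.002  0.   ] dist 0.003 F [-0.5 -2.8  7.1] open 0.494
```

```bash
python3 -m jog '[{"grip":1,"xyz":[0,0,-0.03],"dr":[0,0,0]},{"grip":1,"xyz":[0,0,-0.07],"dr":[0,0,0]},{"grip":1,"xyz":[0,0,-0.11],"dr":[0,0,0]},{"grip":1,"xyz":[0,0,-0.15],"dr":[0,0,0]},{"grip":1,"xyz":[0,0,-0.19],"dr":[0,0,0]},{"grip":1,"xyz":[0,0,-0.23],"dr":[0,0,0]},{"grip":1,"xyz":[0.01,0,-0.26],"dr":[0,0,0]},{"grip":1,"xyz":[0.05,0,-0.265],"dr":[0,0,0]},{"grip":1,"xyz":[0.09,0,-0.265],"dr":[0,0,0]},{"grip":1,"xyz":[0.13,0.006,-0.265],"dr":[0,0,0]},{"grip":1,"xyz":[0.16,0.006,-0.265],"dr":[0,0,0]},{"grip":1,"xyz":[0.18,0.006,-0.265],"dr":[0,0,0]}]'; python3 -c "
from h import *
go(.583,-.2147,.29,-90)"
```

```text
time: 4.83
eef_pos: [0.5792, -0.1494, 0.2894]
tcp_rot: [-0.706, 0.708, 0.002, -0.001]
contact_force: [-0.5, 0.1, -8.2]
opening: 0.494
t 4.83 eef [ 0.5792 -0.1494  0.2894] shift [ 0.0653 -0.0039 -0.0006] dr [ 0.005  0.001 -0.002] dist 0.065 F [-0.5  0.1 -8.2] open 0.494
```

```bash
python3 -m jog '[{"grip":1,"xyz":[0.03,-0.002,0],"dr":[0,0,0]},{"grip":1,"xyz":[0.055,-0.004,0],"dr":[0,0,0]},{"grip":1,"xyz":[0.064,-0.004,0],"dr":[0,0,0]},{"grip":1,"xyz":[0.064,-0.004,0.02],"dr":[0,0,0]},{"grip":1,"xyz":[0.064,-0.004,0.035],"dr":[0,0,0]},{"grip":1,"xyz":[0.064,-0.004,0.035],"dr":[0,0,0]},{"grip":1,"xyz":[0.064,-0.004,0.035],"dr":[0,0,0]}]'; python3 -c "
from h import *
snap('side','d3');snap('scene','s3')
go(.583,-.2147,.209,-90)"
python3 - <<'E'
import cv2,numpy as np
a=cv2.imread('pics/d3.png')[80:230,200:370];b=cv2.imread('pics/s3.png')[80:230,230:400]
cv2.imwrite('pics/c3.png',cv2.resize(np.hstack([a,b]),None,fx=2.3,fy=2.3,interpolation=cv2.INTER_CUBIC))
E
```

```text
time: 5.42
eef_pos: [0.5835, -0.2097, 0.2538]
tcp_rot: [0.707, -0.707, -0.004, 0.001]
contact_force: [-0.6, 0.2, -8.0]
opening: 0.492
t 5.52 eef [ 0.5852 -0.2105  0.2575] shift [0.0042 0.0022 0.0485] dr [-0.  0.  0.] dist 0.049 F [-0.9  0.5 -8.1] open 0.49
```

View pics/c3.png

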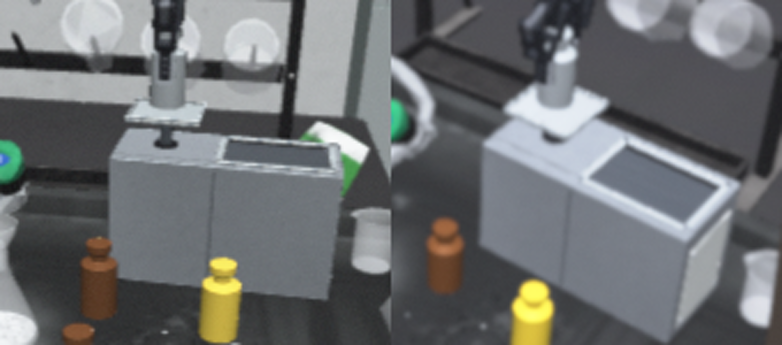

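```bash
python3 -m jog '[{"grip":1,"xyz":[0.004,0.002,0.006],"dr":[0,0,0]},{"grip":1,"xyz":[0.004,0.002,0.012],"dr":[0,0,0]},{"grip":1,"xyz":[0.004,0.002,0.018],"dr":[0,0,0]},{"grip":1,"xyz":[0.004,0.002,0.024],"dr":[0,0,0]},{"grip":1,"xyz":[0.004,0.002,0.03],"dr":[0,0,0]},{"grip":1,"xyz":[0.004,0.002,0.036],"dr":[0,0,0]},{"grip":1,"xyz":[0.004,0.002,0.042],"dr":[0,0,0]},{"grip":1,"xyz":[0.004,0.002,0.045],"dr":[0,0,0]},{"grip":1,"xyz":[0.004,0.002,0.045],"dr":[0,0,0]},{"grip":1,"xyz":[0.004,0.002,0.045],"dr":[0,0,0]}]'; python3 -c "
from h import *
go(.583,-.2147,.209,-90)"
```

```text
time: 6.35
eef_pos: [0.5834, -0.2154, 0.2123]
tcp_rot: [-0.707, 0.707, -0.001, -0.0]
contact_force: [0.7, -2.6, -2.9]
opening: 0.492
t 6.35 eef [ 0.5834 -0.2154  0.2123] shift [-0.0007  0.0004  0.0033] dr [-0.001 -0.001 -0.   ] dist 0.003 F [ 0.7 -2.6 -2.9] open 0.492
```

```bash
python3 -m jog '[{"grip":1,"xyz":[0,0,0.0025],"dr":[0,0,0]},{"grip":1,"xyz":[0,0,0.0035],"dr":[0,0,0]},{"grip":1,"xyz":[0,0,0.0035],"dr":[0,0,0]},{"grip":1,"xyz":[0,0,0.0035],"dr":[0,0,0]}]'; python3 -m jog '[{"grip":0.4,"xyz":[0,0,0],"dr":[0,0,0]},{"grip":0.2,"xyz":[0,0,0],"dr":[0,0,0]},{"grip":0,"xyz":[0,0,0],"dr":[0,0,0]},{"grip":0,"xyz":[0,0,0],"dr":[0,0,0]},{"grip":0,"xyz":[0,0,-0.02],"dr":[0,0,0]},{"grip":0,"xyz":[0,0,-0.06],"dr":[0,0,0]},{"grip":0,"xyz":[0,0,-0.1],"dr":[0,0,0]},{"grip":0,"xyz":[0,0,-0.1],"dr":[0,0,0]},{"grip":0,"xyz":[0,0,-0.1],"dr":[0,0,0]}]'; python3 -c "
from h import *
s=snap('wrist','w4');np.save('w4.npy',np.r_[s['eef_pos'],s['tcp_rot']]);
snap('scene','s4')
go(.583,-.2147,.209,-90)"
```

```text
time: 6.68
eef_pos: [0.5834, -0.2154, 0.2094]
tcp_rot: [-0.707, 0.707, -0.001, 0.0]
contact_force: [-0.5, -3.4, -0.6]
opening: 0.494
time: 7.43
eef_pos: [0.5846, -0.2155, 0.3136]
tcp_rot: [0.707, -0.707, 0.004, -0.001]
contact_force: [-0.2, -1.0, -0.4]
opening: 1.005
t 7.53 eef [ 0.5829 -0.2146  0.3084] shift [ 0.0001 -0.0001  0.0994] dr [0.    0.001 0.   ] dist 0.099 F [ 0.5  0.4 -0.1] open 0.999
```

View pics/w4.png

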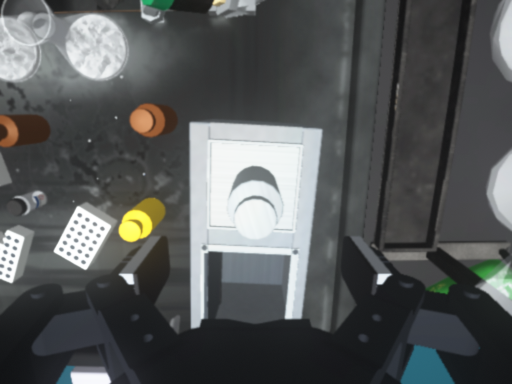

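View pics/s4.png

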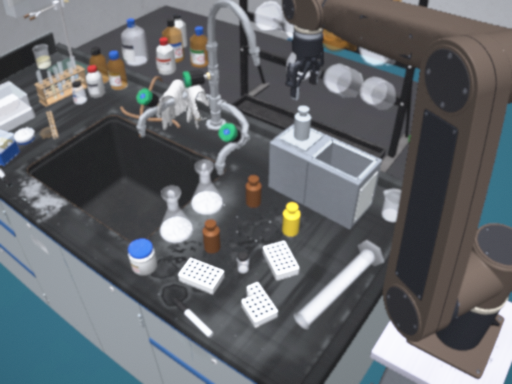

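```bash
python3 -c "
from h import *
go(.4274,.2138,.2,-116)"; python3 -m jog '[{"grip":0,"xyz":[-0.03,0.01,0],"dr":[0,0,0]},{"grip":0,"xyz":[-0.07,0.02,0],"dr":[0,0,0.05]},{"grip":0,"xyz":[-0.11,0.04,0],"dr":[0,0,0.1]},{"grip":0,"xyz":[-0.15,0.055,0.01],"dr":[0,0,0.2]},{"grip":0,"xyz":[-0.188,0.068,0.02],"dr":[0,0,0.3]},{"grip":0,"xyz":[-0.225,0.082,0.035],"dr":[0,0,0.4]},{"grip":0,"xyz":[-0.26,0.095,0.05],"dr":[0,0,0.454]},{"grip":0,"xyz":[-0.428,0.155,0.108],"dr":[0,0,0.454]},{"grip":0,"xyz":[-0.428,0.155,0.108],"dr":[0,0,0.454]},{"grip":0,"xyz":[-0.428,0.155,0.108],"dr":[0,0,0.454]},{"grip":0,"xyz":[-0.428,0.155,0.108],"dr":[0,0,0.454]},{"grip":0,"xyz":[-0.428,0.155,0.108],"dr":[0,0,0.454]}]';python3 -c "
from h import *
go(.4274,.2138,.2,-116)"
```

```text
t 7.53 eef [ 0.5829 -0.2146  0.3084] shift [-0.4284  0.1555  0.1087] dr [0.001 0.    0.454] dist 0.469 F [ 0.5  0.4 -0.1] open 0.999
time: 8.53
eef_pos: [0.4244, 0.2153, 0.1971]
tcp_rot: [-0.531, 0.848, 0.002, -0.003]
contact_force: [0.0, -0.8, 0.5]
opening: 1.003
t 8.53 eef [0.4244 0.2153 0.1971] shift [ 0.0001 -0.0033 -0.003 ] dr [ 0.006 -0.003  0.002] dist 0.004 F [ 0.  -0.8  0.5] open 1.003
```

```bash
python3 -m jog '[{"grip":0,"xyz":[0,0,0],"dr":[0,0,0]},{"grip":0,"xyz":[0,0,0],"dr":[0,0,0]}]';python3 -c "
from h import *
s=snap('wrist','w5');np.save('w5.npy',np.r_[s['eef_pos'],s['tcp_rot']]);print(s['dq'].round(3),s['qpos'])
a=cv2.imread('pics/w5.png'); cv2.imwrite('pics/w5a.png',cv2.resize(a[110:310,150:370],None,fx=3,fy=3,interpolation=cv2.INTER_CUBIC))
go(.4274,.2138,.2,-116)"
```

```text
time: 8.7
eef_pos: [0.4261, 0.2136, 0.1983]
tcp_rot: [-0.531, 0.847, 0.001, -0.002]
contact_force: [-1.1, -1.2, -0.1]
opening: 0.997
[-0.046 -0.012 -0.033 -0.006 -0.    -0.004] [ 2.51575630e-01 -1.28155824e-01  2.08007535e+00 -2.50134369e-04
  1.19467316e+00  2.27357283e+00]
t 8.75 eef [0.4272 0.2129 0.1993] shift [-0.0008  0.0002 -0.0007] dr [ 0.002 -0.002  0.001] dist 0.001 F [-0.2 -0.8 -0.2] open 0.998
```

View pics/w5.png

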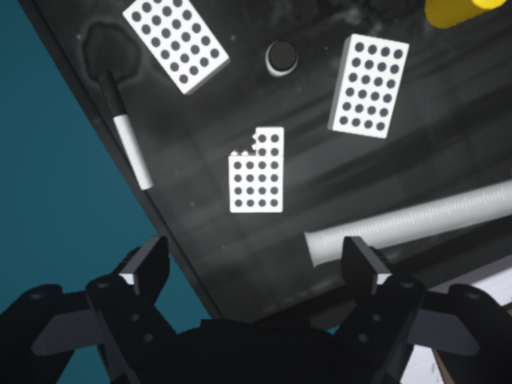

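View pics/w5a.png

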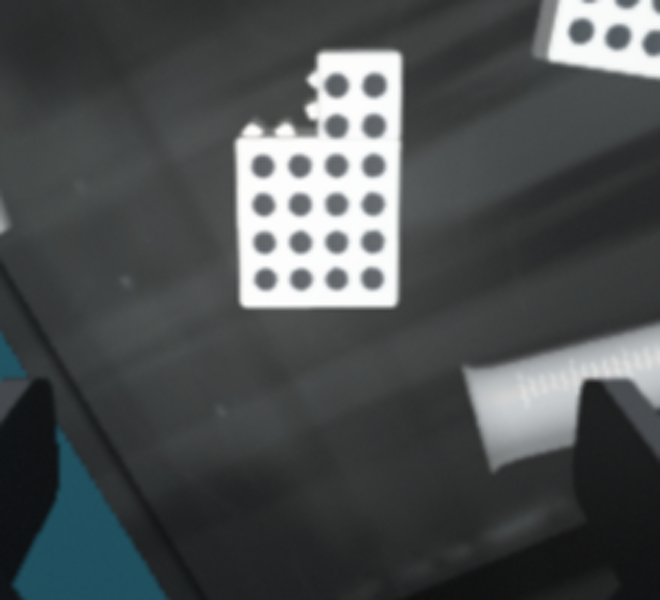

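```bash
python3 -c "
from h import *
w=np.load('w5.npy'); C=cam('wrist',{'eef_pos':w[:3],'tcp_rot':w[3:]})
P=onz(C,[(150+u/3,110+v/3) for u,v in [(241,306),(398,305),(402,52)]],.026);print(P)
c=(P[0]+P[2])/2;print(c,np.linalg.norm(P[1]-P[0]),np.linalg.norm(P[1]-P[2]))
d=P[1]-P[2];e=P[1]-P[0];print(np.degrees(np.arctan2(d[1],d[0])),np.degrees(np.arctan2(e[1],e[0])))
go(c[0],c[1],.004,-116)
"
```

```text
[[0.39891544 0.2579429  0.026     ]
 [0.37300718 0.20366465 0.026     ]
 [0.45882942 0.16318496 0.026     ]]
[0.42887243 0.21056393 0.026     ] 0.06014455076275808 0.09488974193122919
154.74820393371274 -115.51621662512325
t 8.75 eef [0.4272 0.2129 0.1993] shift [ 0.001  -0.0029  0.1953] dr [ 0.002 -0.002  0.001] dist 0.195 F [-0.2 -0.8 -0.2] open 0.998
```

```bash
python3 -c "
from h import *
w=np.load('w5.npy'); C=cam('wrist',{'eef_pos':w[:3],'tcp_rot':w[3:]})
R=Ro.from_quat(w[3:])
for n,p,z in [('s1',(330,131),0.0),('s1b',(386,137),0.026),('s1top',(332,128),.026),('tube',(306,236),.015),('tube',(400,207),.015),('s2',(186,94),.0),('s2',(228,60),.026)]:
    P=onz(C,[p],z)[0]; print(n,P.round(4),R.inv().apply(P-np.array([.4289,.2106,z])).round(4))
"
```

```text
s1 [0.4295 0.1151 0.    ] [ 0.0857 -0.0422  0.0001]
s1b [0.4018 0.0678 0.026 ] [ 0.1403 -0.0378  0.0003]
s1top [0.436  0.1173 0.026 ] [ 0.0809 -0.0471  0.0001]
tube [0.3278 0.1917 0.015 ] [0.0611 0.0827 0.0005]
tube [0.3127 0.0754 0.015 ] [0.1723 0.0456 0.0008]
s2 [0.5378 0.245  0.    ] [-0.0784 -0.083  -0.0006]
s2 [0.5441 0.1864 0.026 ] [-0.0284 -0.1142 -0.0005]
```

```bash
python3 -m jog '[{"grip":0,"xyz":[0.001,-0.003,0.04],"dr":[0,0,0]},{"grip":0,"xyz":[0.001,-0.003,0.08],"dr":[0,0,0]},{"grip":0,"xyz":[0.001,-0.003,0.12],"dr":[0,0,0]},{"grip":0,"xyz":[0.001,-0.003,0.15],"dr":[0,0,0]},{"grip":0,"xyz":[0.001,-0.003,0.175],"dr":[0,0,0]},{"grip":0,"xyz":[0.001,-0.003,0.185],"dr":[0,0,0]},{"grip":0,"xyz":[0.001,-0.003,0.19],"dr":[0,0,0]},{"grip":0,"xyz":[0.001,-0.003,0.19],"dr":[0,0,0]},{"grip":0,"xyz":[0.001,-0.003,0.19],"dr":[0,0,0]},{"grip":0,"xyz":[0.001,-0.003,0.19],"dr":[0,0,0]}]'; python3 -c "
from h import *
s=snap('wrist','w6')
go(.4289,.2106,.006,-115.4)"
```

```text
time: 9.58
eef_pos: [0.4323, 0.211, 0.0128]
tcp_rot: [-0.53, 0.848, -0.001, 0.002]
contact_force: [-0.2, -0.5, -1.4]
opening: 1.0
t 9.63 eef [0.4322 0.2111 0.0127] shift [0.0019 0.0027 0.0067] dr [-0.003  0.002 -0.011] dist 0.007 F [0.1 0.3 0.8] open 1.001
```

View pics/w6.png

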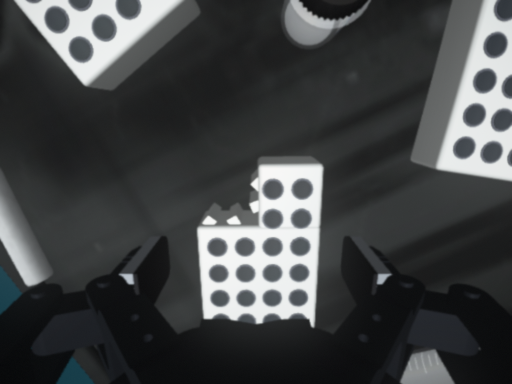

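```bash
python3 -m jog '[{"grip":0,"xyz":[0.002,0.003,0.004],"dr":[0,0,-0.01]},{"grip":0,"xyz":[0.002,0.003,0.007],"dr":[0,0,-0.01]},{"grip":0,"xyz":[0.002,0.003,0.007],"dr":[0,0,-0.01]},{"grip":0.2,"xyz":[0.002,0.003,0.007],"dr":[0,0,-0.01]},{"grip":0.4,"xyz":[0.002,0.003,0.007],"dr":[0,0,-0.01]},{"grip":0.6,"xyz":[0.002,0.003,0.007],"dr":[0,0,-0.01]},{"grip":1,"xyz":[0.002,0.003,0.007],"dr":[0,0,-0.01]},{"grip":1,"xyz":[0.002,0.003,0.007],"dr":[0,0,-0.01]},{"grip":1,"xyz":[0.002,0.003,0.007],"dr":[0,0,-0.01]},{"grip":1,"xyz":[0.002,0.003,0.007],"dr":[0,0,-0.01]}]' 40; python3 -c "
from h import *
go(.4289,.2106,.006,-115.4)"
```

```text
time: 10.47
eef_pos: [0.4273, 0.2105, 0.0041]
tcp_rot: [-0.534, 0.845, -0.0, 0.0]
contact_force: [0.6, 1.1, 2.3]
opening: 0.693
t 10.47 eef [0.4273 0.2105 0.0041] shift [-0.0008 -0.0014 -0.0019] dr [-0.001  0.001 -0.001] dist 0.002 F [0.6 1.1 2.3] open 0.693
```

```bash
python3 -m jog '[{"grip":1,"xyz":[0,0,-0.03],"dr":[0,0,0]},{"grip":1,"xyz":[0,0,-0.07],"dr":[0,0,0]},{"grip":1,"xyz":[0,0,-0.11],"dr":[0,0,0]},{"grip":1,"xyz":[0,0,-0.15],"dr":[0,0,0]},{"grip":1,"xyz":[0,0,-0.19],"dr":[0,0,0]},{"grip":1,"xyz":[0,0,-0.23],"dr":[0,0,0]},{"grip":1,"xyz":[0,0,-0.25],"dr":[0,0,0]},{"grip":1,"xyz":[0,0,-0.25],"dr":[0,0,0]}]'; python3 -c "
from h import *
s=snap('wrist','w7')
go(.441,-.2075,.255,-92.86)"
```

```text
time: 11.13
eef_pos: [0.4295, 0.211, 0.2602]
tcp_rot: [-0.534, 0.845, -0.002, 0.005]
contact_force: [0.8, -0.1, -0.5]
opening: 0.691
t 11.18 eef [0.4281 0.2106 0.2566] shift [ 0.372  -0.1913  0.0011] dr [-0.005  0.003 -0.394] dist 0.418 F [-0.3  1.2 -1.3] open 0.689
```

View pics/w7.png

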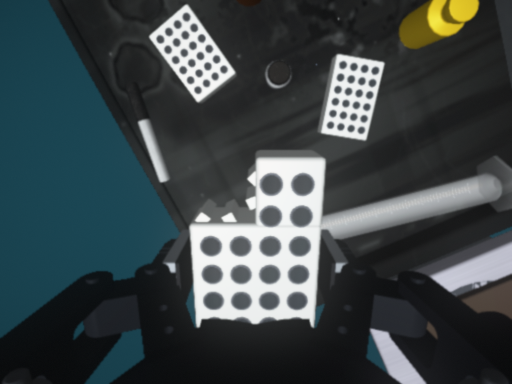

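```bash
python3 -m jog '[{"grip":1,"xyz":[0.02,-0.02,0],"dr":[0,0,0]},{"grip":1,"xyz":[0.05,-0.04,0],"dr":[0,0,-0.04]},{"grip":1,"xyz":[0.08,-0.065,0],"dr":[0,0,-0.1]},{"grip":1,"xyz":[0.11,-0.085,0],"dr":[0,0,-0.16]},{"grip":1,"xyz":[0.14,-0.105,0],"dr":[0,0,-0.22]},{"grip":1,"xyz":[0.173,-0.123,0],"dr":[0,0,-0.28]},{"grip":1,"xyz":[0.21,-0.138,0],"dr":[0,0,-0.34]},{"grip":1,"xyz":[0.245,-0.153,0],"dr":[0,0,-0.394]},{"grip":1,"xyz":[0.28,-0.167,0],"dr":[0,0,-0.394]},{"grip":1,"xyz":[0.315,-0.18,0],"dr":[0,0,-0.394]},{"grip":1,"xyz":[0.345,-0.187,0],"dr":[0,0,-0.394]},{"grip":1,"xyz":[0.372,-0.191,0],"dr":[0,0,-0.394]}]'; python3 -m jog '[{"grip":1,"xyz":[0,0,0],"dr":[0,0,0]},{"grip":1,"xyz":[0,0,0],"dr":[0,0,0]},{"grip":1,"xyz":[0,0,0],"dr":[0,0,0]}]'; python3 -c "
from h import *
s=snap('wrist','w8')
go(.441,-.2075,.175,-92.86)"
```

```text
time: 12.18
eef_pos: [0.4378, -0.2091, 0.2506]
tcp_rot: [-0.689, 0.725, 0.003, -0.001]
contact_force: [-0.5, 0.5, 0.2]
opening: 0.692
time: 12.43
eef_pos: [0.4387, -0.2067, 0.2517]
tcp_rot: [-0.689, 0.725, 0.002, -0.0]
contact_force: [-0.1, -0.2, 0.1]
opening: 0.694
t 12.48 eef [ 0.4391 -0.2064  0.2522] shift [ 0.0011 -0.0022  0.0771] dr [0.002 0.002 0.   ] dist 0.077 F [ 0.3 -0.  -1.1] open 0.691
```

View pics/w8.png

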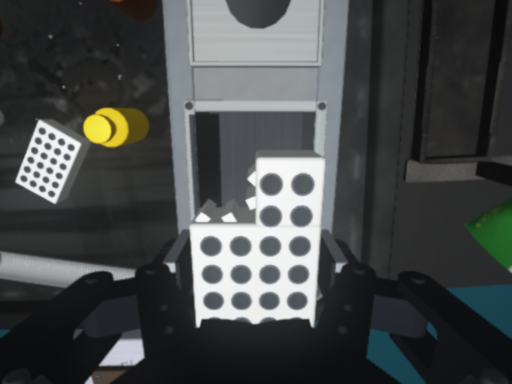

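```bash
python3 -m jog '[{"grip":1,"xyz":[0.001,-0.002,0.025],"dr":[0,0,0]},{"grip":1,"xyz":[0.001,-0.002,0.05],"dr":[0,0,0]},{"grip":1,"xyz":[0.001,-0.002,0.065],"dr":[0,0,0]},{"grip":1,"xyz":[0.001,-0.002,0.073],"dr":[0,0,0]},{"grip":1,"xyz":[0.001,-0.002,0.076],"dr":[0,0,0]},{"grip":1,"xyz":[0.001,-0.002,0.076],"dr":[0,0,0]},{"grip":1,"xyz":[0.001,-0.002,0.076],"dr":[0,0,0]},{"grip":1,"xyz":[0.001,-0.002,0.076],"dr":[0,0,0]}]'; python3 -c "
from h import *
s=snap('side','d9');s=snap('scene','s9')
a=cv2.imread('pics/d9.png')[80:230,200:370];b=cv2.imread('pics/s9.png')[80:230,240:410]
cv2.imwrite('pics/c9.png',cv2.resize(np.hstack([a,b]),None,fx=2.3,fy=2.3,interpolation=cv2.INTER_CUBIC))
go(.441,-.2075,.175,-92.86)"
```

```text
time: 13.15
eef_pos: [0.4423, -0.2091, 0.1793]
tcp_rot: [-0.689, 0.724, -0.001, 0.0]
contact_force: [-0.1, 0.1, -0.8]
opening: 0.691
t 13.25 eef [ 0.4421 -0.2092  0.1791] shift [-0.0016  0.0012  0.0041] dr [-0.002 -0.001 -0.   ] dist 0.005 F [ 0.6  0.2 -1.4] open 0.689
```

View pics/c9.png

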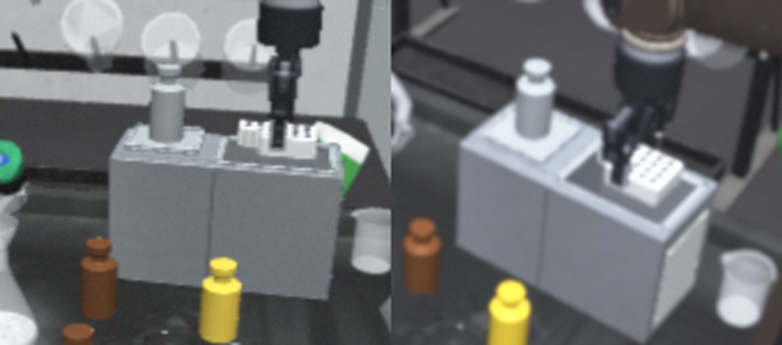

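```bash
python3 -m jog '[{"grip":1,"xyz":[-0.001,0.001,0.004],"dr":[0,0,0]},{"grip":1,"xyz":[-0.001,0.001,0.005],"dr":[0,0,0]},{"grip":1,"xyz":[-0.001,0.001,0.005],"dr":[0,0,0]},{"grip":0,"xyz":[-0.001,0.001,0.005],"dr":[0,0,0]},{"grip":0,"xyz":[-0.001,0.001,0.005],"dr":[0,0,0]},{"grip":0,"xyz":[-0.001,0.001,0.005],"dr":[0,0,0]},{"grip":0,"xyz":[-0.001,0.001,0.005],"dr":[0,0,0]},{"grip":0,"xyz":[-0.001,0.001,-0.02],"dr":[0,0,0]},{"grip":0,"xyz":[-0.001,0.001,-0.06],"dr":[0,0,0]},{"grip":0,"xyz":[-0.001,0.001,-0.1],"dr":[0,0,0]},{"grip":0,"xyz":[-0.001,0.001,-0.13],"dr":[0,0,0]},{"grip":0,"xyz":[-0.001,0.001,-0.13],"dr":[0,0,0]}]'; python3 -c "
from h import *
s=snap('wrist','w10');
go(.583,-.2147,.31,-92)"
```

```text
time: 14.25
eef_pos: [0.4431, -0.2096, 0.3167]
tcp_rot: [-0.689, 0.725, -0.007, 0.001]
contact_force: [0.1, -0.8, 0.8]
opening: 1.005
t 14.3 eef [ 0.4422 -0.2089  0.3129] shift [-0.0013 -0.1409  0.004 ] dr [-0.008 -0.005 -0.015] dist 0.141 F [ 0.4  0.7 -0.7] open 1.001
```

View pics/w10.png

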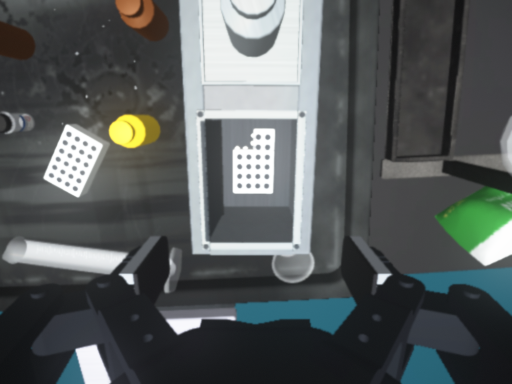

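```bash
python3 -m jog '[{"grip":0,"xyz":[-0.001,-0.03,-0.01],"dr":[0,0,0]},{"grip":0,"xyz":[-0.001,-0.065,-0.01],"dr":[0,0,0]},{"grip":0,"xyz":[-0.001,-0.1,-0.01],"dr":[0,0,0]},{"grip":0,"xyz":[-0.001,-0.13,-0.01],"dr":[0,0,0]},{"grip":0,"xyz":[-0.001,-0.141,-0.01],"dr":[0,0,0]},{"grip":0,"xyz":[-0.001,-0.141,-0.01],"dr":[0,0,0]},{"grip":0,"xyz":[-0.001,-0.141,-0.01],"dr":[0,0,0]},{"grip":0,"xyz":[-0.001,-0.141,-0.01],"dr":[0,0,0]}]'; python3 -c "
from h import *
s=snap('wrist','w11');np.save('w11.npy',np.r_[s['eef_pos'],s['tcp_rot']]);print(s['dq'].round(3))
a=cv2.imread('pics/w11.png'); cv2.imwrite('pics/w11a.png',cv2.resize(a[110:270,170:340],None,fx=3.5,fy=3.5,interpolation=cv2.INTER_CUBIC))
go(.583,-.2147,.21,-92)"
```

```text
time: 14.97
eef_pos: [0.5804, -0.2136, 0.3166]
tcp_rot: [-0.689, 0.725, 0.001, -0.0]
contact_force: [-0.1, -0.4, -0.1]
opening: 1.003
[-0.006 -0.021  0.001  0.     0.     0.002]
t 15.02 eef [ 0.5804 -0.2137  0.3171] shift [ 0.001  -0.0028  0.1071] dr [ 0.001  0.001 -0.016] dist 0.107 F [-0.8  0.6 -0. ] open 1.003
```

View pics/w11a.png

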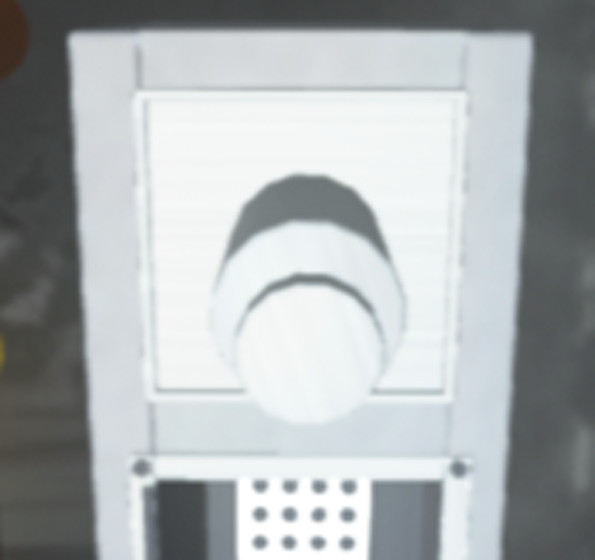

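```bash
python3 -c "
from h import *
w=np.load('w11.npy'); C=cam('wrist',{'eef_pos':w[:3],'tcp_rot':w[3:]})
print(onz(C,[(170+310/3.5,110+353/3.5)],.272),onz(C,[(170+309/3.5,110+315/3.5)],.245))"
python3 -m jog '[{"grip":0,"xyz":[0.001,-0.002,0.03],"dr":[0,0,0]},{"grip":0,"xyz":[0.001,-0.002,0.06],"dr":[0,0,0]},{"grip":0,"xyz":[0.001,-0.002,0.085],"dr":[0,0,0]},{"grip":0,"xyz":[0.001,-0.002,0.1],"dr":[0,0,0]},{"grip":0,"xyz":[0.001,-0.002,0.107],"dr":[0,0,0]},{"grip":0,"xyz":[0.001,-0.002,0.107],"dr":[0,0,0]},{"grip":0,"xyz":[0.001,-0.002,0.107],"dr":[0,0,0]},{"grip":0,"xyz":[0.001,-0.002,0.107],"dr":[0,0,0]}]'; python3 -c "
from h import *
go(.582,-.2147,.21,-92)"
```

```text
[[ 0.58293854 -0.21617662  0.272     ]] [[ 0.58234353 -0.21622097  0.245     ]]
time: 15.68
eef_pos: [0.584, -0.2154, 0.2131]
tcp_rot: [-0.689, 0.725, -0.002, 0.0]
contact_force: [-0.1, 0.8, -0.5]
opening: 1.002
t 15.68 eef [ 0.584  -0.2154  0.2131] shift [-0.0006  0.002   0.0031] dr [-0.003 -0.002 -0.015] dist 0.004 F [-0.1  0.8 -0.5] open 1.002
```

```bash
python3 -m jog '[{"grip":0,"xyz":[0.001,0.002,0.003],"dr":[0,0,0]},{"grip":0,"xyz":[0.001,0.002,0.003],"dr":[0,0,0]},{"grip":0.3,"xyz":[0.001,0.002,0.003],"dr":[0,0,0]},{"grip":0.5,"xyz":[0.001,0.002,0.003],"dr":[0,0,0]},{"grip":1,"xyz":[0.001,0.002,0.003],"dr":[0,0,0]},{"grip":1,"xyz":[0.001,0.002,0.003],"dr":[0,0,0]},{"grip":1,"xyz":[0.001,0.002,0.003],"dr":[0,0,0]},{"grip":1,"xyz":[0.001,0.002,0.003],"dr":[0,0,0]},{"grip":1,"xyz":[0.001,0.002,0.003],"dr":[0,0,0]}]' 80; python3 -c "
from h import *
go(.588,.033,.305,-92)"
```

```text
time: 16.43
eef_pos: [0.5814, -0.2156, 0.2084]
tcp_rot: [-0.689, 0.725, -0.0, 0.0]
contact_force: [-0.8, 1.4, 1.9]
opening: 0.496
t 16.43 eef [ 0.5814 -0.2156  0.2084] shift [-0.2487  0.0059 -0.0966] dr [-0.     0.    -0.015] dist 0.267 F [-0.8  1.4  1.9] open 0.496
```

```bash
python3 -m jog '[{"grip":1,"xyz":[0,0,-0.015],"dr":[0,0,0]},{"grip":1,"xyz":[0,0,-0.03],"dr":[0,0,0]},{"grip":1,"xyz":[0,0,-0.045],"dr":[0,0,0]},{"grip":1,"xyz":[0,0,-0.07],"dr":[0,0,0]},{"grip":1,"xyz":[0,0,-0.1],"dr":[0,0,0]},{"grip":1,"xyz":[-0.02,0,-0.11],"dr":[0,0,0]},{"grip":1,"xyz":[-0.06,0.002,-0.11],"dr":[0,0,0]},{"grip":1,"xyz":[-0.1,0.003,-0.11],"dr":[0,0,0]},{"grip":1,"xyz":[-0.14,0.004,-0.1],"dr":[0,0,0]},{"grip":1,"xyz":[-0.18,0.005,-0.08],"dr":[0,0,0]},{"grip":1,"xyz":[-0.21,0.006,-0.06],"dr":[0,0,0]},{"grip":1,"xyz":[-0.235,0.006,-0.04],"dr":[0,0,0]}]'; python3 -m jog '[{"grip":1,"xyz":[0,0,0],"dr":[0,0,0]},{"grip":1,"xyz":[0,0,0],"dr":[0,0,0]}]'; python3 -c "
from h import *
snap('side','d12')
go(.588,.033,.04,-92)"
```

```text
time: 17.43
eef_pos: [0.5848, 0.0223, 0.2432]
tcp_rot: [-0.69, 0.724, 0.003, -0.002]
contact_force: [1.0, 0.4, -8.7]
opening: 0.498
time: 17.6
eef_pos: [0.5841, 0.021, 0.2417]
tcp_rot: [-0.69, 0.724, 0.004, -0.004]
contact_force: [-0.9, -0.4, -7.5]
opening: 0.498
t 17.65 eef [0.5855 0.0196 0.2442] shift [-0.0136 -0.0031  0.2042] dr [ 0.006 -0.    -0.014] dist 0.205 F [-0.4 -0.3 -7.3] open 0.498
```

View pics/d12.png

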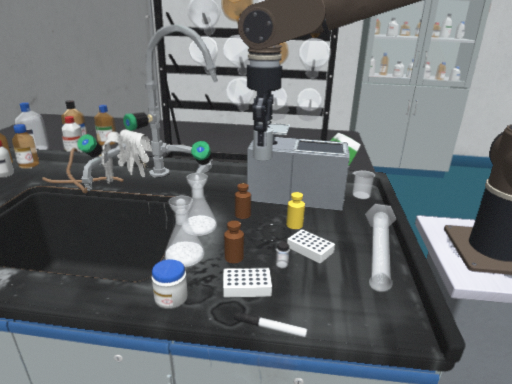

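Weight held upright, press plate back up, spot clear. Lowering it.

```bash
python3 -m jog '[{"grip":1,"xyz":[-0.013,-0.003,0.04],"dr":[0,0,0]},{"grip":1,"xyz":[-0.013,-0.003,0.08],"dr":[0,0,0]},{"grip":1,"xyz":[-0.013,-0.003,0.12],"dr":[0,0,0]},{"grip":1,"xyz":[-0.013,-0.003,0.15],"dr":[0,0,0]},{"grip":1,"xyz":[-0.013,-0.003,0.175],"dr":[0,0,0]},{"grip":1,"xyz":[-0.013,-0.003,0.195],"dr":[0,0,0]},{"grip":1,"xyz":[-0.013,-0.003,0.203],"dr":[0,0,0]},{"grip":1,"xyz":[-0.013,-0.003,0.203],"dr":[0,0,0]},{"grip":1,"xyz":[-0.013,-0.003,0.203],"dr":[0,0,0]},{"grip":1,"xyz":[-0.013,-0.003,0.203],"dr":[0,0,0]}]'; python3 -c "
from h import *
go(.588,.033,.0294,-92)"
```

```text
time: 18.48
eef_pos: [0.5928, 0.0313, 0.0472]
tcp_rot: [-0.689, 0.725, -0.002, 0.001]
contact_force: [-0.2, 0.2, -6.2]
opening: 0.493
t 18.48 eef [0.5928 0.0313 0.0472] shift [-0.0015  0.005   0.0178] dr [-0.005 -0.    -0.016] dist 0.019 F [-0.2  0.2 -6.2] open 0.493
```

```bash
python3 -m jog '[{"grip":1,"xyz":[0,0.003,0.006],"dr":[-0.004,0,0]},{"grip":1,"xyz":[0,0.003,0.01],"dr":[-0.004,0,0]},{"grip":1,"xyz":[0,0.003,0.013],"dr":[-0.004,0,0]},{"grip":1,"xyz":[0,0.003,0.013],"dr":[-0.004,0,0]},{"grip":1,"xyz":[0,0.003,0.013],"dr":[-0.004,0,0]}]'; python3 -c "
from h import *
go(.588,.033,.0294,-92)"
```

```text
time: 18.9
eef_pos: [0.5874, 0.0323, 0.0315]
tcp_rot: [-0.689, 0.725, 0.002, -0.002]
contact_force: [-0.1, 0.0, -7.9]
opening: 0.494
t 18.9 eef [0.5874 0.0323 0.0315] shift [-0.0007 -0.0006  0.0021] dr [ 0.005  0.    -0.015] dist 0.002 F [-0.1  0.  -7.9] open 0.494
```

```bash
python3 -m jog '[{"grip":1,"xyz":[0,0,0.001],"dr":[0.004,0,0]},{"grip":1,"xyz":[0,0,0.002],"dr":[0.004,0,0]},{"grip":1,"xyz":[0,0,0.0025],"dr":[0.004,0,0]},{"grip":1,"xyz":[0,0,0.0025],"dr":[0.004,0,0]},{"grip":1,"xyz":[0,0,0.0025],"dr":[0.004,0,0]}]'; python3 -c "
from h import *
go(.588,.033,.0294,-92)"
```

```text
time: 19.32
eef_pos: [0.5878, 0.0322, 0.0294]
tcp_rot: [-0.689, 0.725, -0.0, 0.0]
contact_force: [-0.0, -0.6, -7.4]
opening: 0.49
t 19.32 eef [0.5878 0.0322 0.0294] shift [-0.0008 -0.0002  0.    ] dr [-0.     0.    -0.015] dist 0.001 F [-0.  -0.6 -7.4] open 0.49
```

```bash
python3 -m jog '[{"grip":1,"xyz":[0,0,0.0006],"dr":[0,0,0]},{"grip":1,"xyz":[0,0,0.0012],"dr":[0,0,0]},{"grip":1,"xyz":[0,0,0.0012],"dr":[0,0,0]},{"grip":1,"xyz":[0,0,0.0012],"dr":[0,0,0]}]'; python3 -c "
from h import *
go(.588,.033,.0294,-92)"
```

```text
time: 19.65
eef_pos: [0.5879, 0.0322, 0.0294]
tcp_rot: [-0.689, 0.725, 0.0, -0.0]
contact_force: [-5.0, 1.0, 4.3]
opening: 0.494
t 19.65 eef [0.5879 0.0322 0.0294] shift [-0.0008 -0.     -0.    ] dr [ 0.    -0.    -0.015] dist 0.001 F [-5.   1.   4.3] open 0.494
```

Contact with the table. Release and rise.

```bash
python3 -m jog '[{"grip":0.4,"xyz":[0,0,0],"dr":[0,0,0]},{"grip":0.2,"xyz":[0,0,0],"dr":[0,0,0]},{"grip":0,"xyz":[0,0,0],"dr":[0,0,0]},{"grip":0,"xyz":[0,0,0],"dr":[0,0,0]},{"grip":0,"xyz":[0,0,0],"dr":[0,0,0]},{"grip":0,"xyz":[0,0,-0.02],"dr":[0,0,0]},{"grip":0,"xyz":[0,0,-0.06],"dr":[0,0,0]},{"grip":0,"xyz":[0,0,-0.1],"dr":[0,0,0]},{"grip":0,"xyz":[0,0,-0.14],"dr":[0,0,0]},{"grip":0,"xyz":[0,0,-0.18],"dr":[0,0,0]},{"grip":0,"xyz":[0,0,-0.22],"dr":[0,0,0]},{"grip":0,"xyz":[0,0,-0.22],"dr":[0,0,0]}]'; python3 -m jog '[{"grip":0,"xyz":[0,0,0],"dr":[0,0,0]},{"grip":0,"xyz":[0,0,0],"dr":[0,0,0]},{"grip":0,"xyz":[0,0,0],"dr":[0,0,0]}]'; python3 -c "
from h import *
snap('wrist','w13');snap('scene','s13');snap('side','d13')
go(.588,.033,.0294,-92)"
```

```text
time: 20.65
eef_pos: [0.5925, 0.0318, 0.2596]
tcp_rot: [-0.689, 0.725, -0.007, 0.006]
contact_force: [1.4, -1.3, 0.6]
opening: 1.001
time: 20.9
eef_pos: [0.5867, 0.0323, 0.2459]
tcp_rot: [-0.689, 0.725, 0.001, -0.001]
contact_force: [-0.3, 0.4, -0.3]
opening: 0.998
t 21.05 eef [0.5869 0.0323 0.2459] shift [-0.0007 -0.0019  0.2165] dr [ 0.004  0.    -0.015] dist 0.216 F [ 0.2  0.4 -0.4] open 0.999
```

View pics/w13.png

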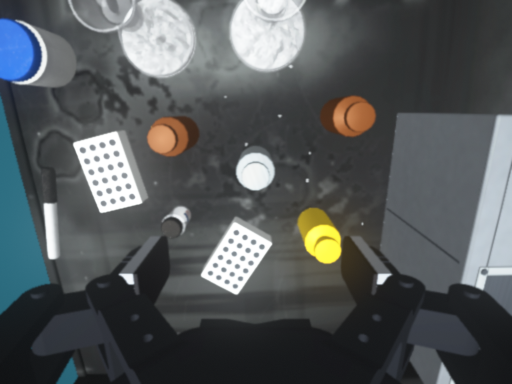

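View pics/s13.png

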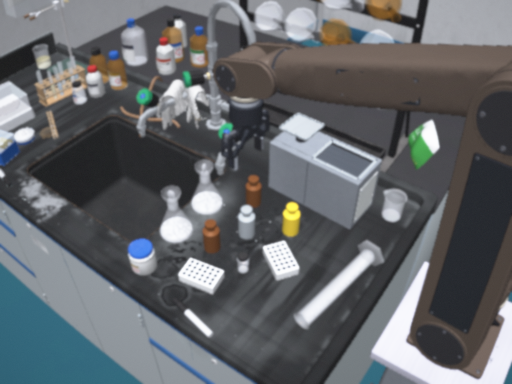

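View pics/d13.png

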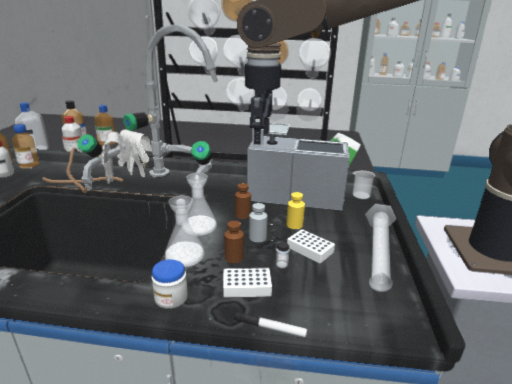

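```bash
python3 -c "
import cv2,numpy as np
a=cv2.imread('pics/side0.png').astype(int);b=cv2.imread('pics/d13.png').astype(int)
for n,(x0,x1,y0,y1) in dict(slot=(295,350,138,156),press=(250,292,122,150),s1=(286,336,228,262),s2=(220,275,265,300),vial=(272,292,238,270),jar=(150,190,258,308),weight=(246,272,200,245)).items(): print(n,abs(a-b)[y0:y1,x0:x1].mean().round(2),abs(a-b)[y0:y1,x0:x1].max())
c=np.hstack([cv2.imread('pics/side0.png')[110:220,230:370],cv2.imread('pics/d13.png')[110:220,230:370]]);cv2.imwrite('pics/cmp.png',cv2.resize(c,None,fx=2.8,fy=2.8))"
```

```text
slot 1.99 8
press 29.18 191
s1 1.88 7
s2 1.87 8
vial 1.95 7
jar 2.07 8
weight 4.59 60
```

View pics/cmp.png

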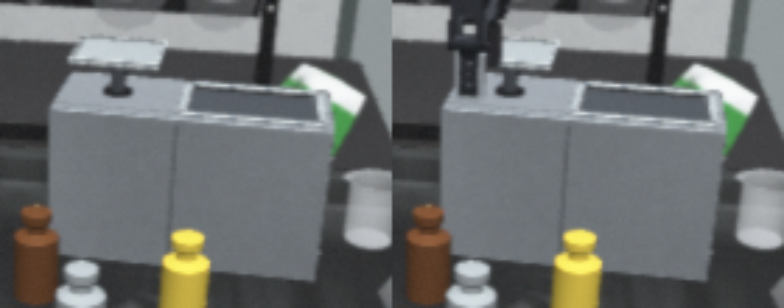

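The slot, whole plates, vial and jar match the first picture to within noise. The flap is shut, the weight is upright, and the only difference at the press plate is the gripper in front of it.

```bash
python3 -c "
from plant import ctrl
print(ctrl.sign_off())"
```

```text
the job is handed in; nothing more can be done
None
```

The broken plate is in the reject bin and the job is handed in, at about 21 s of the 72 s allowed.

- **What I did:** I stood the bare steel weight on the press plate and let go; it held the flap open alone. I dropped the broken plate through the slot and saw it lying on the bin floor in the wrist picture. Then I stood the weight back upright within a few millimetres of where it started.
- **Last checks:** Compared with the first side picture, the slot with its shut flap, both whole plates, the vial and the jar differ only by image noise. The weight stands upright and the open gripper is clear, about 0.25 m above the worktop. The press-plate area did differ in that comparison, because the gripper was in front of it. By eye the plate is fully back up.
- **Disagreements:** The side camera put the weight and the bin up to about 15 mm off from the other two cameras in y. I used the wrist camera's positions for those, and they held up. No check failed.

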